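Bed a paper-cut gourd on its foam pads

TASK

Four black card cut-outs sit on soft sticky foam pads on the white picture board. Press lightly with the fingertips on the smaller of the two gourds, so that it sinks a few millimetres (about 5) into its foam, keep pressing for at least two seconds so that the pads take, then draw the hand straight off, at least 10 cm above the board. Do not press hard or pull the card up, do not touch the larger gourd, the fish or the butterfly, and leave everything else on the desk where it is.

Things in the scene. Friction and masses are not known exactly. Their poses are not given: they have to be found in the camera images.
- gourd_small_top (a point): middle of the round belly (45 mm across) of the SMALLER gourd, on the top face of the card. A level cut-out of 3 mm black card, 80 mm long in all: a round belly, a smaller round bulb (29 mm across) whose centre lies 35 mm from the belly's centre along the point's +x, then a short bent stem. Card top at rest: 17 mm above the table.
- gourd_small (a joint): smaller gourd: how far the card is pressed down from rest, in m: 0 at rest, positive down (stop at 0.009), negative if it is pulled up off the board. Pressed anywhere, the level card slides straight down against its foam, a spring of about 1 N per mm from the first touch; let go, it rises back
- gourd_small_pad: foam pads under the smaller gourd, 10 mm thick, fixed to the board's top face, and the gourd they carry; origin at the board's top face, 16 mm from the belly's centre towards the bulb; x along the gourd towards the stem, z up
- gourd_large_top (a point): middle of the belly (62 mm across) of the LARGER gourd, on the card's top face; the same shape as the smaller one, about 110 mm long, bulb 40 mm across centred 48 mm along +x; same card, foam and heights
- gourd_large (a joint): larger gourd: how far the card is pressed down from rest, in m: 0 at rest, positive down (stop at 0.009), negative if it is pulled up off the board
- gourd_large_pad: foam pads and larger gourd; origin at the board's top face, 22 mm from the belly's centre towards the bulb, x towards the stem
- fish_top (a point): middle of the fish's body, on the card's top face; black card fish about 105 mm long and 48 mm wide, head to +x, forked tail to -x; same card, foam and heights
- fish (a joint): fish: how far the card is pressed down from rest, in m: 0 at rest, positive down (stop at 0.009), negative if it is pulled up off the board
- fish_pad: foam pad and fish; origin at the board's top face, 10 mm from the fish point towards the tail, x towards the head
- butterfly_top (a point): middle of the butterfly, on the card's top face; black card butterfly about 90 mm long and 92 mm wide, feelers to +x; same card, foam and heights
- butterfly (a joint): butterfly: how far the card is pressed down from rest, in m: 0 at rest, positive down (stop at 0.009), negative if it is pulled up off the board
- butterfly_pad: foam pads and butterfly; origin at the board's top face under its middle, x towards the feelers
- board: white picture board fixed to the table, 300 (x) x 440 (y) x 4 mm; origin at the centre of its underside, z up. The four cut-outs are near its four corners in any order, each turned anyhow; the pen lies across its middle, the paperweight and the stub stand either side of the pen
- weight: small brass knobbed paperweight, round, 38 mm across, 44 mm tall; stands on the board; origin at the centre of its underside, z up
- stub: plain round wooden stub, 28 mm across, 45 mm tall; stands on the board; origin at the centre of its underside, z up
- jar: white paste jar with a lid, 68 mm across, 68 mm tall; stands on the table beside the board; origin at the centre of its underside, z up
- pen: black pen about 145 mm long and 12 mm thick, 14 mm high, lying across the middle of the board along its own x; origin under its middle
- scissors: scissors with blue loop handles, about 190 mm long, 12 mm high, lying on the table beside the board; origin under the pivot, blades to its own +x
- folder: flat wooden creasing stick, 150 x 22 x 5 mm, lying on the table beyond the board, along its own x; origin under its middle

How it is judged:
By the outcome, as a careful person would: the job done as asked, in the order asked, and still so for the second after the job is handed in, with the robot touching nothing.
It also fails if it takes over 35 s, if anything falls off the work surface, if the arm or the gripper's body presses on something with over 40 N, if the wrist force passes 120 N, or if a joint passes its speed limit or range.

ROBOT

A 6-joint arm with a two-finger parallel gripper is mounted at the origin on the work surface. World frame = base frame: x ahead of the robot, y to its left, z up, the work surface at z = 0. Lengths are in m, angles in rad, forces in N, time in s.
With the tool pointing down it reaches from about 0.375 to 0.9 m from the base axis. Payload 3.1 kg.
Tool frame: the origin (TCP) lies between the finger pads, 19 mm behind the fingertips; this is the grasp point; z points along the fingers, y is the line along which they close (so a half turn about z gives the same grasp; the last joint's range is limited). The gripper opens to 85 mm and grips with 20 to 120 N. Pads are 22 mm wide; open, the fingers measure 114 mm over their backs; the gripper's body (76 mm by 85 mm) begins 54 mm behind the grasp point. The pads swing forward as they close: fully open they stand 13 mm farther back than shut.
Start: joints at [-1.319, 0.527, 1.433, -0, 1.181, -0.178], TCP at [0.26, -0.568, 0.25] pointing down, gripper open.
Joint ranges: [-3.08, 3.08], [-0.75, 2.2], [0.22, 2.44], [-1.43, 4.57], [0, 2.65], [-2.85, 2.85]. Speed limits (rad/s): [2.79, 2.79, 3.14, 3.14, 3.14, 3.14].

INTERFACE

Orientations are given as a unit quaternion [x, y, z, w].
In Python, from station import * gives the robot as it stands.
- The arm moves only by the shell command python3 -m jog 'ROWS' [OPENING] [FORCE]. ROWS is a JSON object of lists of equal length, an entry for each row: "linear": the shift along the world's x, y, z in mm, a list of three; "turn": the turn about the world's z in units of 5 degrees (1.0 is 5 degrees). A call has 1 to 12 rows; each row shifts and turns the commanded pose from where the row before left it; what a row does not reach is not made up. A row lasts 1/8 s, in which the tool goes at most 62.5 mm and 10.7 degrees, less where a joint would pass 70% of its speed; a pose out of reach is approached as far as the arm can. A call is refused whole if a number of a shift passes 62.5 or a number of a turn 1, either way. A call with a gripper value outside its range is refused whole. OPENING is the opening, from 0 (shut) to 1 (fully open), set as the call begins (- or left out, the last holds). The fingers move at their own pace and stop on an object; FORCE is the grip in N (left out, the last holds). Time passes only in rows, so rows that do not move let the fingers close. It gives the time, the measured TCP pose, the force, the opening and the grip force at its end, in the units of the state.
- sense(): the state, without advancing time (a new reading comes with each control period).
- snapshot(name): name is "scene" or "top" or "wrist"; returns the picture (384x512x3 uint8, red, green, blue); there is no depth.
- get_calibration(name): a dict with "fx", "fy", "cx", "cy" (pixels), "world_to_cam" (4x4, takes a point from world to camera coordinates). Camera axes: x right, y down, z forward; pixel columns grow to the right and rows downward; lengths in m; the calibration is good to about 2 mm. A picture is of the moment at which its call begins: read the wrist's pose just before it. get_calibration takes no time and is no camera call; for the wrist camera it gives the pose at the moment of the call.
- sign_off(): hands the job in; it is judged then, once.
The state is a dict: "t": time; "q": joint angles; "qd": joint speeds; "tau": joint torques, N m; "tcp_pos": TCP position; "tool_rot": TCP orientation; "force": force on the tool from outside, world axes, zero at the start; "ft_torque": the same for the moment, N m; "finger_gap": opening from 0.0 (shut) to 1.0 (fully open); "gripper_force": force on a finger pad.
Only numpy, scipy, OpenCV 4.12 (cv2) and the standard library are available. Lean on these libraries where they do the work, as an engineer would, in place of code of your own. Each camera call takes 0.05 s, during which the arm holds its last target. There are 200 camera calls.

## Working session

There is one attempt and no reset: what is moved stays moved. The work goes in short steps, Python scripts to look and compute and a shell command to move; the robot and the scene stay as the last step left them, time stands still between calls to the robot, and variables do not carry over. Pictures are saved under pics/ and viewed, at most 10 in all, crops included, and the job is handed in when it is done.

```bash
mkdir -p pics; cat > h.py <<'E'
from station import *
import numpy as np, cv2
def ray(cal,u,v,z):
    T=np.linalg.inv(np.array(cal["world_to_cam"]));d=T[:3,:3]@np.array([(u-cal["cx"])/cal["fx"],(v-cal["cy"])/cal["fy"],1]);o=T[:3,3]
    return o+d*(z-o[2])/d[2]
E
python3 - <<'E'
from h import *
s=sense();print(s["t"],s["tcp_pos"],s["finger_gap"],s["force"])
for n in("top","scene"):
    im=snapshot(n);cv2.imwrite(f"pics/{n}0.png",im[:,:,::-1])
    c=get_calibration(n);print(n,c["fx"],np.linalg.inv(np.array(c["world_to_cam"])).round(3).tolist())
    if n=="top":
        m=(im.max(2)<60).astype(np.uint8)
        k,l,st,ce=cv2.connectedComponentsWithStats(m)
        for i in range(1,k):
            if st[i,4]>60: print(st[i],ce[i].round(1),ray(c,*ce[i],.017).round(3))
E
```

```text
0.0 [ 0.26029914 -0.56747673  0.24904061] 1.0022058328582408 [-0.10513859  0.16274609 -0.68332912]
top 374.0955554799751 [[0.024, -0.982, 0.188, 0.455], [-1.0, -0.024, 0.007, 0.002], [-0.002, -0.188, -0.982, 0.857], [0.0, 0.0, 0.0, 1.0]]
[    0     0   512    57 25048] [257.4  24.6] [1.038 0.028 0.017]
[320  66 175  25 756] [403.   83.9] [ 0.886 -0.327  0.017]
[   0   98   62  146 7133] [ 26.7 175. ] [0.64  0.55  0.017]
[313  98 178   9 438] [415.5 101.9] [ 0.841 -0.355  0.017]
[ 51 100 156   8 589] [122.8 104. ] [0.819 0.345 0.017]
[ 69 114  24  23 279] [ 80.  124.9] [0.764 0.441 0.017]
[492 132  20  80 940] [503.9 165.3] [ 0.689 -0.551  0.017]
[310 149  29  48 802] [325.1 177.6] [ 0.65  -0.138  0.017]
[202 159  23  45 646] [212.6 182.2] [0.633 0.121 0.017]
[381 205  30  11  84] [392.3 209.9] [ 0.578 -0.289  0.017]
[244 206  58  12 237] [275.4 211.1] [ 0.569 -0.025  0.017]
[ 469  224   43   96 3278] [490.6 268.4] [ 0.454 -0.499  0.017]
[315 226  37  20 456] [336.3 235. ] [ 0.519 -0.162  0.017]
[196 234  38  40 987] [215.  251.8] [0.475 0.107 0.017]
[  0 266  26  34 713] [ 10.9 281.9] [0.399 0.551 0.017]
[388 318  26  43 390] [400.6 339. ] [ 0.302 -0.295  0.017]
[ 83 327  53  39 782] [108.8 345.9] [0.273 0.323 0.017]
[469 356  43  28 759] [494.8 370.4] [ 0.245 -0.489  0.017]
[329 358  17  13  68] [338.9 364.4] [ 0.248 -0.164  0.017]
[334 370  16  14 110] [342. 378.] [ 0.222 -0.17   0.017]
scene 445.2722784917942 [[0.589, 0.514, -0.624, 1.255], [0.808, -0.383, 0.448, -0.428], [-0.009, -0.768, -0.641, 0.701], [0.0, 0.0, 0.0, 1.0]]
```

View pics/top0.png

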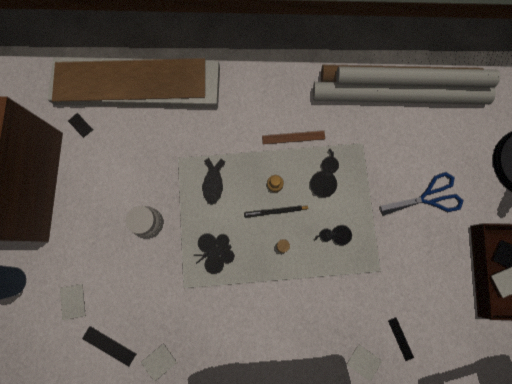

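The top view shows the small gourd with its belly at about (342,235) and bulb at (326,236), and the large gourd at about (325,178). The fish is at (212,182), the butterfly at (215,252), the stub at (283,246) and the weight at (275,183). Next I'll measure the belly.

```bash
python3 - <<'E'
from h import *
im=cv2.imread("pics/top0.png");c=get_calibration("top")
for n,(x0,y0,x1,y1) in dict(small=(312,222,356,250),large=(305,145,342,200)).items():
    m=np.zeros(im.shape[:2],np.uint8);m[y0:y1,x0:x1]=(im.max(2)<75)[y0:y1,x0:x1]
    m=cv2.resize(m*255,None,fx=4,fy=4,interpolation=cv2.INTER_LINEAR)>127
    d=cv2.distanceTransform(m.astype(np.uint8),cv2.DIST_L2,5)
    _,r,_,p=cv2.minMaxLoc(d);u,v=[(a+.5)/4-.5 for a in p]
    P=ray(c,u,v,.017);Q=ray(c,u+r/4,v,.017);print(n,u,v,P.round(4),"diam",2*np.linalg.norm(P-Q))
s=sense();print(s["tcp_pos"],s["tool_rot"])
E
```

```text
small 341.125 234.875 [ 0.5193 -0.1725  0.017 ] diam 0.043724866172924384
large 322.875 183.875 [ 0.6348 -0.1325  0.017 ] diam 0.05978398270418651
[ 0.26029605 -0.5675224   0.24910982] [ 9.76996911e-01  2.13251070e-01 -4.45504974e-05 -1.00756957e-03]
```

Both diameters match the given sizes (45 and 62 mm), so I'll move above the belly with the gripper shut.

```bash
python3 -m jog '{"linear":[[26,39.5,-5],[26,39.5,-5],[26,39.5,-5],[26,39.5,-5],[26,39.5,-5],[26,39.5,-5],[26,39.5,-5],[26,39.5,-5],[26,39.5,-5],[26,39.5,-5],[0,0,0],[0,0,0]],"turn":[0,0,0,0,0,0,0,0,0,0,0,0]}' 0 20
python3 - <<'E'
from h import *
s=sense();c=get_calibration("wrist");im=snapshot("wrist");cv2.imwrite("pics/w1.png",im[:,:,::-1])
print(s["t"],s["tcp_pos"],s["finger_gap"],s["force"]);
def px(P):
    q=np.array(c["world_to_cam"])@np.r_[P,1];return q[0]/q[2]*c["fx"]+c["cx"],q[1]/q[2]*c["fy"]+c["cy"]
print(px([.5193,-.1725,.017]),px(s["tcp_pos"]+np.array([0,0,-.019])))
E
```

```text
t: 1.6
tcp_pos: [0.5202, -0.1732, 0.1997]
tool_rot: [0.977, 0.214, -0.0, -0.0]
force: [-0.2, -1.7, -0.4]
finger_gap: 0.001
gripper_force: 0.0
1.6 [ 0.520187   -0.17315431  0.19974624] 0.0013804511225809352 [-0.20722661 -1.67496646 -0.44976271]
(np.float64(254.38085173746921), np.float64(177.29219460875072)) (np.float64(254.49287599434805), np.float64(240.12840520858742))
```

View pics/w1.png

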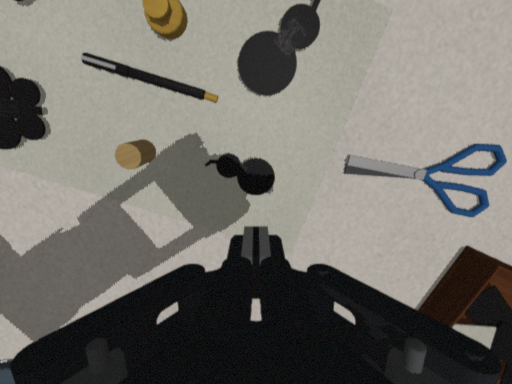

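The wrist view shows the small gourd's belly at about (256,177). I predicted (254,177), so the position is good to 1–2 mm. Descending to just above the card.

```bash
python3 -m jog '{"linear":[[0,0,-30],[0,0,-30],[0,0,-30],[0,0,-30],[0,0,-20],[0,0,-10],[0,0,-5],[0,0,0],[0,0,0],[0,0,0]],"turn":[0,0,0,0,0,0,0,0,0,0]}'
python3 - <<'E'
from h import *
s=sense();print(s["t"],s["tcp_pos"],s["force"])
E
python3 -m jog '{"linear":[[-1,0.5,-3],[0,0,-2],[0,0,-2],[0,0,0],[0,0,0]],"turn":[0,0,0,0,0]}'
python3 - <<'E'
from h import *
s=sense();print(s["t"],s["tcp_pos"],s["force"])
c=get_calibration("wrist");cv2.imwrite("pics/w2.png",snapshot("wrist")[:,:,::-1])
E
```

```text
t: 2.9
tcp_pos: [0.5208, -0.1732, 0.0456]
tool_rot: [0.977, 0.213, 0.0, 0.0]
force: [0.2, 1.2, -0.9]
finger_gap: -0.001
gripper_force: 0.0
2.9 [ 0.52083594 -0.17323955  0.04564453] [ 0.19366205  1.16289185 -0.92709355]
t: 3.52
tcp_pos: [0.5195, -0.1726, 0.0379]
tool_rot: [0.977, 0.213, -0.0, -0.0]
force: [-0.0, 0.4, 0.0]
finger_gap: 0.001
gripper_force: 0.0
3.525 [ 0.51946023 -0.17263313  0.03793346] [-0.02465875  0.38203143  0.04066864]
```

View pics/w2.png

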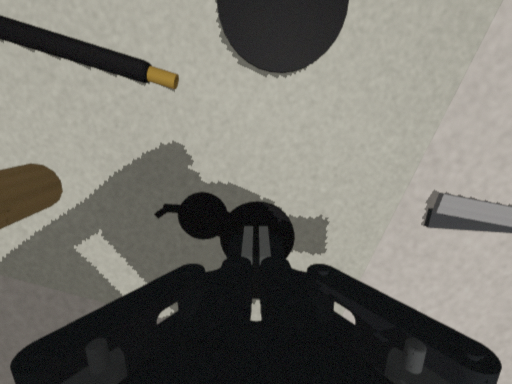

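The fingertips sit over the middle of the small belly at about (256,235), clear of the other cut-outs. Now pressing gradually.

```bash
cat > r.py <<'E'
from h import *
f=[];
for _ in range(4):
    snapshot("wrist");s=sense();f.append(s["force"])
print(s["t"],np.round(s["tcp_pos"],4),np.mean(f,0).round(2),np.std(f,0).round(2))
E
python3 r.py
python3 -m jog '{"linear":[[0,0,-1],[0,0,-1],[0,0,-1],[0,0,-1],[0,0,0],[0,0,0]],"turn":[0,0,0,0,0,0]}' >/dev/null; python3 r.py
python3 -m jog '{"linear":[[0,0,-1],[0,0,-1],[0,0,0],[0,0,0]],"turn":[0,0,0,0]}' >/dev/null; python3 r.py
```

```text
3.775 [ 0.5195 -0.1726  0.0381] [0.17 0.01 0.25] [0.17 0.71 0.27]
4.725 [ 0.5195 -0.1726  0.0341] [-0.28  0.17  1.54] [0.3  0.17 0.38]
5.425 [ 0.5195 -0.1726  0.0321] [-0.49 -0.01  3.84] [0.43 0.39 0.5 ]
```

Contact came at about z = 0.036 with a stiffness near 1 N/mm, as expected. One more millimetre, then hold for about 3 s.

```bash
python3 -m jog '{"linear":[[0,0,-1],[0,0,0],[0,0,0],[0,0,0],[0,0,0],[0,0,0],[0,0,0],[0,0,0],[0,0,0],[0,0,0],[0,0,0],[0,0,0]],"turn":[0,0,0,0,0,0,0,0,0,0,0,0]}' >/dev/null; python3 r.py
python3 -m jog '{"linear":[[0,0,0],[0,0,0],[0,0,0],[0,0,0],[0,0,0],[0,0,0],[0,0,0],[0,0,0],[0,0,0],[0,0,0],[0,0,0],[0,0,0]],"turn":[0,0,0,0,0,0,0,0,0,0,0,0]}' >/dev/null; python3 r.py
```

```text
7.125 [ 0.5195 -0.1726  0.031 ] [-1.32  0.27  4.55] [0.32 0.57 0.34]
8.825 [ 0.5194 -0.1726  0.031 ] [-0.8   0.22  4.84] [0.67 0.24 0.29]
```

The press is steady at about 5 mm and 4.8 N for over 3 s. Lifting straight off, slowly at first because the foam is sticky.

```bash
python3 -m jog '{"linear":[[0,0,2],[0,0,2],[0,0,2],[0,0,3],[0,0,6],[0,0,15],[0,0,30],[0,0,40],[0,0,40],[0,0,30],[0,0,0],[0,0,0]],"turn":[0,0,0,0,0,0,0,0,0,0,0,0]}'; python3 r.py
python3 - <<'E'
from h import *
cv2.imwrite("pics/w3.png",snapshot("wrist")[:,:,::-1])
E
```

```text
t: 10.32
tcp_pos: [0.5189, -0.1723, 0.201]
tool_rot: [0.977, 0.213, -0.0, -0.0]
force: [0.1, -0.3, -0.5]
finger_gap: 0.002
gripper_force: 0.0
10.525 [ 0.5188 -0.1723  0.1998] [ 0.29  0.23 -0.07] [0.53 0.38 0.26]
```

View pics/w3.png

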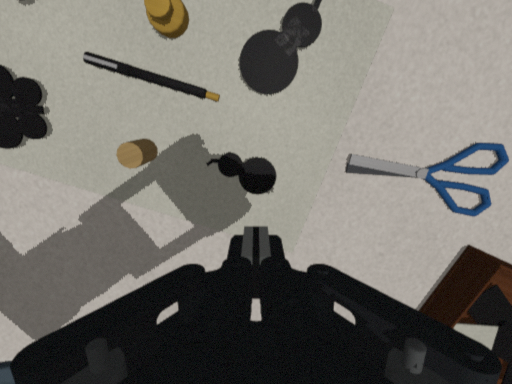

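The gourd is in place with its belly at about (258,176), and everything else is unmoved. The fingertips are about 18 cm up.

```bash
python3 -c "
from station import *
print(sign_off())"
```

```text
the job is handed in; nothing more can be done
None
```

I pressed the smaller gourd about 5 mm into its foam (about 4.8 N) for over 3 s, then drew the hand straight off to about 18 cm above the board; nothing else in the last wrist picture had moved, and the job is handed in.

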